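Sight the kiln with the infrared thermometer

ROBOT

A 6-joint arm with a two-finger parallel gripper is mounted at the origin on a cart in front of the work surface, level with it; the furniture and walls round the work are solid. World frame = base frame: x ahead of the robot, y to its left, z up, the work surface at z = 0. Lengths are in m, angles in rad, forces in N, time in s.
With the tool pointing down it reaches from about 0.375 to 0.9 m from the base axis. Payload 3.1 kg.
Tool frame: the origin (TCP) lies midway between the tips of the shut fingers; the grasp point (between the pads) lies 19 mm behind it; z points along the fingers, y is the line along which they close (so a half turn about z gives the same grasp; the last joint's range is limited). The gripper opens to 85 mm and grips with 20 to 120 N. Pads are 22 mm wide; open, the fingers measure 114 mm over their backs; the gripper's body (76 mm by 85 mm) begins 54 mm behind the grasp point. The pads swing forward as they close: fully open they stand 13 mm farther back than shut.
Start: joints at [1.169, 0.527, 1.433, -0, 1.181, -0.178], TCP at [0.138, 0.61, 0.231] pointing down, gripper open.
Joint ranges: [-3.08, 3.08], [-0.75, 2.2], [0.22, 2.44], [-1.43, 4.57], [0, 2.65], [-2.85, 2.85]. Speed limits (rad/s): [2.79, 2.79, 3.14, 3.14, 3.14, 3.14].

INTERFACE

Orientations are given as a unit quaternion [w, x, y, z].
In Python, from bench import arm gives the robot as it stands.
- The arm moves only by the tool drive_tool, never from a script. Its argument "targets" is one flat list of numbers, 7 for each row, row after row: the closure, from 0 (fully open) to 1 (shut), then the shift along the tool's x, y, z in units of 25 mm (1.0 is 25 mm), then the turn, a rotation vector about the tool's x, y, z in units of 5 degrees (1.0 is 5 degrees). In form: [claw, dx, dy, dz, ax, ay, az, claw, dx, dy, dz, ax, ay, az, ...]. A call has 1 to 5 rows; each row is the pose to reach, as a shift and turn from the pose commanded when the call began, along the tool's axes at that moment; what a row does not reach only later rows make up. A row lasts 1/10 s, in which the tool goes at most 50 mm and 8.59 degrees, less where a joint would pass 70% of its speed; a pose out of reach is approached as far as the arm can. A call with a gripper value outside its range is refused whole. The fingers move at their own pace and stop on an object; "newtons" is the grip in N (left out, the last holds). Time passes only in rows, so rows that repeat a pose let the fingers close. It gives the time, the measured TCP pose, the force, the opening and the grip force at its end, in the units of the state.
- arm.get_obs(): the state, without advancing time (a new reading comes with each control period).
- arm.grab_frame(name): name is "scene" or "side" or "wrist"; returns a dict with "pixels" (400x640x3 uint8, blue, green, red), "depth" (400x640 float32, m along the optical axis (not along the pixel's ray), 0 where there is no reading), "K" (3x3 intrinsics, pixels), "k1" (the pictures are not rectified: a ray, as slopes to the right and down, at radius r is drawn at 1 + k1 r^2 times it, then the intrinsics apply), "T" (4x4, takes a point from camera to world coordinates). Camera axes: x right, y down, z forward; pixel columns grow to the right and rows downward; lengths in m; the calibration is good to about 2 mm. A picture is of the moment at which its call begins.
- arm.job_done(): hands the job in; it is judged then, once.
Trained networks look in the newest picture that a camera, given by its name, has taken for a name from the list of things; names that differ only in an ending like _2 or _b are one class to them, and where a whole thing is asked for, a point or a joint stands for the part that bears it (a point fixed in the world has none). Each returns a list of dicts, best first, with "conf" (0 to 1); they miss things now and then, are a little off and sometimes report something else, mostly with a low value. They report only what shows in the picture. A call takes as long as a camera call.
- arm.regions_of(camera, target): "region" (400x640 bool, what is visible of it).
- arm.place_of(camera, target): "location" ([x, y, z] in m, in world coordinates, good to about 4 mm: a listed point, or the origin of a listed thing).
The state is a dict: "t": time; "joint_pos": joint angles; "joint_vel": joint speeds; "tau": joint torques, N m; "eef_pos": TCP position; "eef_rot": TCP orientation; "contact_force": force on the tool from outside, world axes, zero at the start; "torque": the same for the moment, N m; "gripper_width": finger opening in m; "grip_force": force on a finger pad.
Only numpy, scipy, OpenCV 4.12 (cv2) and the standard library are available. Lean on these libraries where they do the work, as an engineer would, in place of code of your own. Each camera call takes 0.05 s, during which the arm holds its last target. There are 200 camera calls.

TASK

Take the kiln's reading through its spy hole: swing the spy-hole cover aside so that the hole is clear, take the infrared thermometer gun from its holder and sight it straight through the middle of the hole at the witness disc inside, with the lens 4 to 7 cm from the hole, and hold it steady for two seconds without the gun touching the kiln. Then put the gun back in its holder as it was, handle down between the cheeks and facing the same way, and swing the cover fully shut over the hole. Everything else on the table stays where it is.

Things in the scene. Friction and masses are not known exactly. Their poses are not given: they have to be found in the camera images.
- kiln: Blue bench-top kiln, fixed, 260 wide (y) x 220 deep (x) x 190 tall (roof vent to 204). Origin: centre of its underside; x points from its front into the kiln, y to the left seen from the front, z up. Face of the aluminium door 120 in front of the origin; black control column right of it. A latch bar stands 18 out of the door, 64 right of the hole, none of it above 87.
- spy_hole (a point): Centre of the round spy hole (28 diameter) in the kiln door, at the mouth, 2 in front of the door's face and 125 above the table; axes as the kiln's. In the kiln's frame it lies at (-0.122, 0.030, 0.125). The hole runs straight along the kiln's x axis.
- witness (a point): Centre of the front face of the witness disc (34 diameter, terracotta) inside the kiln, on the hole's axis, 102 behind the mouth; axes as the kiln's.
- cover (a joint): Angle (rad) of the steel swing cover: 0 = hanging straight down on the hole, against its stop; grows as it swings to the kiln's left (+y) and up, to 1.7. A 42 disc on a 48 arm, turning about an axis parallel to the kiln's x. The stiff pivot (0.07 N m, 1 to 2 N at the knob) holds it wherever it is left. The hole is clear above 0.75.
- cover_pivot (a point): The cover's pivot, on the kiln door 48 above the spy hole's centre.
- cover_knob (a point): Middle of the cover's dark wooden knob: a round grip 18 in diameter, 26 long, its axis parallel to the kiln's x, from 21 to 47 in front of the door's face (this point 35). It is 48 from the pivot axis; with the cover shut it lies straight in front of the hole.
- thermometer: Yellow and black infrared thermometer gun, loose, 0.22 kg. Origin: middle of the barrel; x along the beam to the lens, z up. Barrel a box 42 wide (y), 42 high, x -69 to +49, then a round nose 39 wide to x +85. Handle 26 wide under it, x -6 to -57, lowest point 99 below the origin. It reads all the time, no trigger to pull. Grip the barrel across its width from above at the origin.
- lens (a point): Centre of the gun's front lens, 85 ahead of its origin on the beam axis.
- spot (a point): A point on the beam axis 120 ahead of the lens: where the gun is looking.
- holder: Grey sheet-steel holder for the gun, fixed: foot 146 x 86 x 8, two upright cheeks 98 long, 5 thick, tops 91 above the table, 33 apart (across y), closed at the back (-x), open in front and on top. Origin: centre of its underside; x points the way the seated gun's lens faces.
- holder_seat (a point): Where the origin of the seated gun belongs: 112 above the holder's origin; the barrel then rests on the tops of the cheeks with the handle between them.
- red_jar: Paint jar with a red band, 61 diameter x 74, beside the sighting line in front of the kiln; origin at the centre of its underside, as for all the following. Leave it.
- blue_jar: Paint jar with a blue band, 61 diameter x 74, on the other side of the sighting line. Leave it.
- spray_can: Spray can with a yellow cap, 67 diameter x 225, standing by a front corner of the kiln. Leave it.
- pen_pot: Green pot of pens, 84 diameter x 146, standing by the other front corner. Leave it.
- paint_tin: Red paint tin, 77 diameter x 76, on the other side of the table from the holder. Leave it.
- scraper: Flat scraper with a black handle, 190 x 50 x 18, lying between the robot and the kiln. Leave it.
- tape_roll: Roll of masking tape, 103 diameter x 25, on the right. Leave it.
- brush: Flat paint brush, wooden handle, 219 x 53 x 15, on the left. Leave it.

How it is judged:
By the outcome, as a careful person would: the job done as asked, in the order asked, and still so for the second after the job is handed in, with the robot touching nothing.
It also fails if it takes over 72 s, if anything falls off the work surface, if the arm or the gripper's body presses on something with over 40 N, if the wrist force passes 120 N, or if a joint passes its speed limit or range.

## Working session

There is one attempt and no reset: what is moved stays moved. The work goes in short steps, Python scripts to look and compute and a tool call to move; the robot and the scene stay as the last step left them, time stands still between calls to the robot, and variables do not carry over. Pictures are saved under pics/ and viewed, at most 10 in all, crops included, and the job is handed in when it is done.

Besides the shell and the picture viewer there is one more tool, called by a JSON object that holds its "fn" and its "kwargs", one argument or row to a line. drive_tool: Moves the arm, as the interface text tells. Its arguments: {"type":"object","properties":{"targets":{"type":"array","items":{"type":"number"}},"newtons":{"type":"number"}},"required":["targets"]}

```bash
mkdir -p pics; ls
python3 - <<'E'
from bench import arm
import cv2,numpy as np
o=arm.get_obs();print({k:np.round(v,3).tolist() for k,v in o.items()})
for c in ["scene","side"]:
    f=arm.grab_frame(c);cv2.imwrite(f"pics/{c}0.png",f["pixels"]);print(c,f["K"].tolist(),f["k1"],np.round(f["T"],3).tolist())
    for n in ["kiln","spy_hole","cover","cover_pivot","cover_knob","thermometer","lens","spot","holder","holder_seat","red_jar","blue_jar","spray_can","pen_pot","paint_tin","scraper","tape_roll","brush"]:
        try:print(n,[(np.round(d["location"],3).tolist(),round(d["conf"],2)) for d in arm.place_of(c,n)][:2])
        except Exception as e:print(n,e)
E
```

```text
pics
{'t': 0.0, 'joint_pos': [1.169, 0.528, 1.434, 0.0, 1.181, -0.179], 'joint_vel': [0.002, 0.001, 0.0, -0.0, 0.0, 0.0], 'tau': [-0.002, -44.235, -17.802, -0.0, 0.009, -0.0], 'eef_pos': [0.138, 0.609, 0.23], 'eef_rot': [-0.0, 0.111, 0.994, -0.001], 'contact_force': [-0.267, 0.968, 0.108], 'torque': [-0.016, -0.004, -0.013], 'grip_force': 0.0, 'gripper_width': 0.085}
scene [[515.6544298022266, 0.0, 323.1777630962383], [0.0, 515.6544298022266, 196.36758425277023], [0.0, 0.0, 1.0]] 0.045293186135401176 [[0.725, -0.501, 0.472, -0.168], [-0.688, -0.514, 0.512, -0.792], [-0.013, -0.696, -0.717, 1.276], [0.0, 0.0, 0.0, 1.0]]
kiln [([0.766, 0.001, 0.001], 0.92)]
spy_hole [([0.646, 0.041, 0.128], 0.67)]
cover it knows: blue_jar, brush, cover_knob, cover_pivot, holder, holder_seat, kiln, lens, paint_tin, pen_pot, red_jar, scraper, spot, spray_can, spy_hole, tape_roll, thermometer, witness
cover_pivot [([0.567, -0.036, -0.003], 0.48), ([0.644, 0.044, 0.175], 0.47)]
cover_knob [([0.612, 0.042, 0.123], 0.5)]
thermometer [([0.454, -0.335, 0.113], 0.56)]
lens [([0.538, -0.336, 0.111], 0.79), ([0.6
[... 1007 characters left out ...]
 spray_can, spy_hole, tape_roll, thermometer, witness
cover_pivot [([0.764, 0.004, 0.003], 0.69), ([0.641, 0.041, 0.17], 0.52)]
cover_knob [([0.616, 0.042, 0.123], 0.5)]
thermometer [([0.455, -0.332, 0.11], 0.76)]
lens [([0.539, -0.337, 0.116], 0.62)]
spot [([0.616, 0.047, 0.12], 0.68)]
holder [([0.449, -0.335, 0.004], 0.74)]
holder_seat [([0.452, -0.336, 0.111], 0.87)]
red_jar [([0.574, -0.039, 0.0], 0.58)]
blue_jar [([0.57, 0.136, 0.002], 0.87)]
spray_can [([0.668, -0.205, 0.002], 0.89)]
pen_pot [([0.683, 0.212, -0.002], 0.42)]
paint_tin [([0.453, -0.338, 0.11], 0.26)]
scraper [([0.374, -0.049, -0.002], 0.83)]
tape_roll [([0.708, -0.378, 0.002], 0.77)]
brush [([0.649, 0.422, 0.005], 0.78)]
```

View pics/scene0.png

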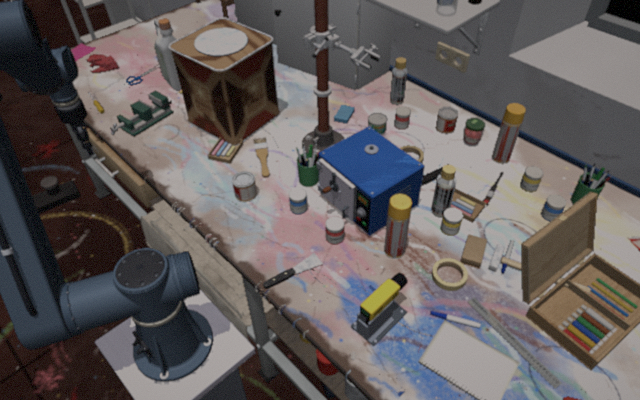

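View pics/side0.png

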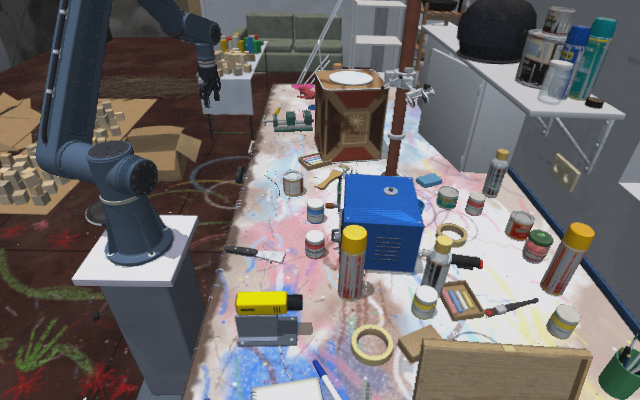

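The scene view shows the kiln at about (370,180), its front facing the robot. The gun is in its holder at about (383,300), the red jar at (335,230), the blue jar at (298,200) and the scraper at (290,272). The side view agrees, with the gun at (268,303) facing +x. Next I'll refine the kiln and gun yaw from depth.

```bash
cat > h.py <<'E'
from bench import arm
import cv2,numpy as np
from scipy.spatial.transform import Rotation as R
def cloud(c):
    f=arm.grab_frame(c);d=f["depth"];v,u=np.mgrid[:400,:640]
    uv=np.stack([u,v],-1).reshape(-1,1,2).astype(float)
    n=cv2.undistortPoints(uv,f["K"],np.array([f["k1"],0,0,0.]))[:,0].reshape(400,640,2)
    P=np.dstack([n*d[...,None],d])@f["T"][:3,:3].T+f["T"][:3,3]
    P[d==0]=np.nan;return f,P
def rect(q):
    (c,s,a)=cv2.minAreaRect(q.astype(np.float32)*1000);return np.round(c,1),np.round(s,1),round(a,2)
def rot(o): return R.from_quat(np.asarray(o["eef_rot"])[[1,2,3,0]])
def plan(p0,r0,rows):
    "rows of (claw, pos, Rotation) -> flat units"
    for c,p,r in rows:
        d=r0.inv().apply(np.array(p)-p0)/.025; w=np.degrees((r0.inv()*r).as_rotvec())/5
        print([c]+np.round(np.r_[d,w],2).tolist())
def down(yaw,pitch=0,flip=1): # tool z down, y along +y rotated by yaw; pitch>0: fingers tip forward
    return R.from_euler('z',yaw)*R.from_euler('y',-pitch)*R.from_quat([0,1,0,0])
E
python3 - <<'E'
from h import *
for c in ["scene","side"]:
    f,P=cloud(c)
    def sel(x0,x1,y0,y1,z0,z1):
        return P[(P[...,0]>x0)&(P[...,0]<x1)&(P[...,1]>y0)&(P[...,1]<y1)&(P[...,2]>z0)&(P[...,2]<z1)]
    q=sel(.6,.95,-.16,.2,.183,.197);print(c,"roof",len(q),rect(q[:,:2]),np.median(q[:,2]))
    q=sel(.36,.52,-.4,-.27,.126,.14);print("barrel",len(q),rect(q[:,:2]),np.median(q[:,2]))
    q=sel(.52,.56,-.4,-.27,.10,.14);print("nose",len(q),q.max(0),q.mean(0))
    q=sel(.38,.62,-.45,-.2,.004,.014);print("foot",len(q),rect(q[:,:2]))
    q=sel(.25,.56,-.2,.15,.006,.03);print("scraper",len(q),q.min(0),q.max(0))
    q=sel(.6,.66,-.1,.15,.09,.18)
    # door plane: dominant x; fit
    A=q[q[:,0]>.636];
    for y in np.arange(-.08,.14,.03):
        s=A[abs(A[:,1]-y)<.015]; print("door y%.2f"%y,len(s),np.round(np.median(s[:,0]),4) if len(s) else "")
    k=q[q[:,0]<.628];print("knob",len(k),k.min(0),k.max(0),np.median(k,0)) if len(k) else 0
    for n in ["red_jar","blue_jar"]:
        m=arm.regions_of(c,n);
        if m: q=P[m[0]["region"]];q=q[(q[:,2]>.069)&(q[:,2]<.08)];print(n,rect(q[:,:2]))
E
```

```text
scene roof 3865 (array([762.3,  -1.9]), array([266.2, 234.9]), 84.85) 0.19013112736343674
barrel 680 (array([ 451.9, -338.7]), array([135.5,  42.7]), 0.86) 0.13296901004697492
nose 89 [ 0.54214155 -0.31983207  0.13522551] [ 0.53060709 -0.34011537  0.12624358]
foot 1113 (array([ 499.8, -325.2]), array([249.1, 239.1]), 89.99)
scraper 773 [ 0.27901343 -0.19958385  0.00600158] [0.55991388 0.14589613 0.02990495]
door y-0.08 135 0.6464
door y-0.05 159 0.6496
door y-0.02 153 0.6464
door y0.01 156 0.649
door y0.04 128 0.6463
door y0.07 106 0.6541
door y0.10 116 0.6563
door y0.13 23 0.6558
knob 46 [ 0.60176781 -0.09454728  0.09932908] [0.62777662 0.05068683 0.13648044] [0.61371769 0.03944788 0.13033802]
red_jar (array([570.5, -43.3]), array([58.3, 56. ]), 46.96)
blue_jar (array([572.9, 131.8]), array([59.4, 52.7]), 50.28)
side roof 3687 (array([765.5,   2. ]), array([266.8, 220.3]), 84.87) 0.18959461510205855
barrel 768 (array([ 451.3, -335.8]), array([137.3,  42.7]), 1.98) 0.13149224487963151
nose 134 [ 0.53875556 -0.31622724  0.1317367 ] [ 0.5295494  -0.34162707  0.12167432]
foot 1006 (array([ 490.5, -353.7]), array([173.9, 218.7]), 84.65)
scraper 495 [ 0.28740288 -0.08754108  0.00602877] [0.55822072 0.13158373 0.02985309]
door y-0.08 37 0.6418
door y-0.05 52 0.6445
door y-0.02 23 0.6474
door y0.01 22 0.6487
door y0.04 55 0.6456
door y0.07 15 0.6562
door y0.10 17 0.6553
door y0.13 10 0.6521
knob 53 [ 0.60400013 -0.09186916  0.09608682] [0.62785552 0.05005705 0.13473852] [0.61677002 0.04074208 0.12759756]
red_jar (array([568.6, -37.7]), array([52.2, 56. ]), 1.0)
blue_jar (array([569.1, 137.5]), array([51.4, 58.2]), 35.53)
```

```bash
cat >> h.py <<'E'
yk=-np.radians(5.15); U=np.array([np.cos(yk),np.sin(yk),0]); V=np.array([-np.sin(yk),np.cos(yk),0])
HOLE=np.array([.6467,.0428,.125]); KNOB=HOLE-.033*U
def chain(goals,p=None,r=None):
    "each goal (claw,pos,rot) its own call"
    if p is None:
        o=arm.get_obs();p=o["eef_pos"];r=rot(o)
    for g in goals:
        plan(p,r,[g]); p,r=np.array(g[1]),g[2]
E
python3 - <<'E'
from h import *
r=down(yk,np.radians(40)); z=r.apply([0,0,1]); A=KNOB+.014*z; pre=A-.09*z
print(A,pre)
o=arm.get_obs();p=np.array(o["eef_pos"])
h=pre+[0,0,.05]
chain([(.55,p+(h-p)*.3,r),(.55,p+(h-p)*.65,r),(.55,h,r),(.55,pre,r)])
E
```

```text
[0.62279592 0.04495441 0.11427538] [0.56517857 0.05014731 0.18321938]
[0.55, -6.48, -5.41, -0.02, -0.53, -7.99, -1.46]
[0.55, -5.12, -7.26, 4.26, 0.0, 0.0, 0.0]
[0.55, -5.12, -7.26, 4.26, 0.0, 0.0, 0.0]
[0.55, 1.29, -0.0, 1.53, 0.0, 0.0, 0.0]
```

{"fn": "drive_tool", "kwargs": {
  "targets": [0.55, -6.48, -5.41, 0, -0.53, -8, -1.46, 0.55, -6.48, -5.41, 0, -0.53, -8, -1.46, 0.55, -6.48, -5.41, 0, -0.53, -8, -1.46, 0.55, -6.48, -5.41, 0, -0.53, -8, -1.46, 0.55, -6.48, -5.41, 0, -0.53, -8, -1.46]
}}

```text
t: 2.6
eef_pos: [0.2671, 0.4385, 0.2321]
eef_rot: [0.344, 0.043, 0.938, -0.016]
contact_force: [-0.1, 0.5, -1.4]
gripper_width: 0.0385
grip_force: 0.0
```

{"fn": "drive_tool", "kwargs": {
  "targets": [0.55, -5.12, -7.26, 4.26, 0, 0, 0, 0.55, -5.12, -7.26, 4.26, 0, 0, 0, 0.55, -5.12, -7.26, 4.26, 0, 0, 0, 0.55, -5.12, -7.26, 4.26, 0, 0, 0, 0.55, -5.12, -7.26, 4.26, 0, 0, 0]
}}

```text
t: 3.1
eef_pos: [0.4167, 0.2449, 0.2326]
eef_rot: [0.342, 0.042, 0.938, -0.015]
contact_force: [0.8, -0.4, 0.1]
gripper_width: 0.0386
grip_force: 0.0
```

{"fn": "drive_tool", "kwargs": {
  "targets": [0.55, -5.12, -7.26, 4.26, 0, 0, 0, 0.55, -5.12, -7.26, 4.26, 0, 0, 0, 0.55, -5.12, -7.26, 4.26, 0, 0, 0, 0.55, -5.12, -7.26, 4.26, 0, 0, 0, 0.55, -5.12, -7.26, 4.26, 0, 0, 0]
}}

```text
t: 3.6
eef_pos: [0.5663, 0.0504, 0.2309]
eef_rot: [0.346, 0.045, 0.937, -0.021]
contact_force: [3.3, 17.0, 1.4]
gripper_width: 0.0384
grip_force: 0.0
```

Run:
```python
from h import *
f=arm.grab_frame("wrist");cv2.imwrite("pics/w1.png",f["pixels"])
for n in ["cover_knob","spy_hole","cover_pivot"]:
    for c in ["wrist"]: print(n,[(np.round(d["location"],4).tolist(),round(d["conf"],2)) for d in arm.place_of(c,n)][:2])
r=down(yk,np.radians(40)); z=r.apply([0,0,1]); A=KNOB+.014*z; pre=A-.09*z
o=arm.get_obs();print(o["eef_pos"],o["eef_rot"],KNOB)
chain([(.55,pre,r),(.55,A,r)])
```

```text
cover_knob [([0.6156, 0.0473, 0.123], 0.65)]
spy_hole [([0.6426, 0.0411, 0.1317], 0.57)]
cover_pivot [([0.6444, 0.0395, 0.1755], 0.8), ([0.6624, -0.2049, 0.0012], 0.5)]
[0.5648712  0.05249695 0.22965501] [ 0.34442054  0.04480337  0.93753794 -0.01974247] [0.61383322 0.04576219 0.125     ]
[0.55, 1.19, -0.08, 1.43, -0.11, 0.07, -0.02]
[0.55, 0.0, -0.0, 3.6, 0.0, 0.0, 0.0]
```

View pics/w1.png

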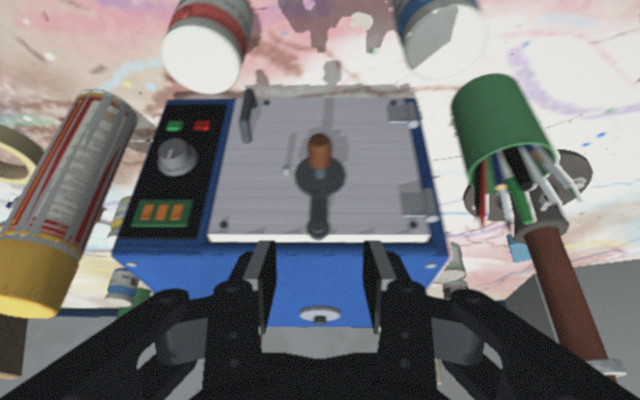

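The wrist view shows the cover shut, with the knob at (318,152) midway between the fingers (255–385). The way in is clear, so I'll go down around the knob.

{"fn": "drive_tool", "kwargs": {
  "targets": [0.55, 1.2, -0.08, 1.43, -0.1, 0.07, 0, 0.55, 1.2, -0.08, 1.43, -0.1, 0.07, 0, 0.55, 1.2, -0.08, 1.43, -0.1, 0.07, 0]
}}

```text
t: 4.1
eef_pos: [0.5721, 0.0563, 0.2032]
eef_rot: [0.326, 0.042, 0.944, -0.017]
contact_force: [0.4, 1.0, -1.0]
gripper_width: 0.038
grip_force: 0.0
```

{"fn": "drive_tool", "kwargs": {
  "targets": [0.55, 0, 0, 0.8, 0, 0, 0, 0.55, 0, 0, 1.6, 0, 0, 0, 0.55, 0, 0, 2.4, 0, 0, 0, 0.55, 0, 0, 3.2, 0, 0, 0, 0.55, 0, 0, 3.6, 0, 0, 0]
}}

```text
t: 4.6
eef_pos: [0.6388, 0.0507, 0.1489]
eef_rot: [0.312, 0.043, 0.949, -0.016]
contact_force: [-0.4, -0.7, -1.0]
gripper_width: 0.0385
grip_force: 0.0
```

{"fn": "drive_tool", "kwargs": {
  "targets": [0.55, 0, 0, 0, 0, 0, 0, 0.55, 0, 0, 0, 0, 0, 0]
}}

```text
t: 4.8
eef_pos: [0.6376, 0.0503, 0.149]
eef_rot: [0.311, 0.043, 0.949, -0.016]
contact_force: [-0.3, -0.2, 0.6]
gripper_width: 0.0384
grip_force: 0.0
```

Run:
```python
from h import *
o=arm.get_obs();print(o["eef_pos"],o["eef_rot"],o["contact_force"]); r=down(yk,np.radians(40)); z=r.apply([0,0,1]);A=KNOB+.014*z;print(A)
p=np.array(o["eef_pos"]);r=rot(o)
for tgt in (0,.3,.6,.9,1.2,):
    print(tgt);plan(p,r,[(.55,A+V*(.048*np.sin(tgt)+.010)+[0,0,.048-.048*np.cos(tgt)],r)])
```

```text
[0.63756842 0.05029344 0.14896941] [ 0.31117293  0.04313324  0.94923822 -0.01605444] [-0.34939488 -0.1967382   0.61930044]
[0.62279592 0.04495441 0.11427538]
0
[0.55, 1.28, 0.14, 0.78, 0.0, 0.0, 0.0]
0.3
[0.55, 1.23, 0.71, 0.71, 0.0, 0.0, 0.0]
0.6
[0.55, 1.08, 1.22, 0.51, 0.0, 0.0, 0.0]
0.9
[0.55, 0.85, 1.64, 0.19, 0.0, 0.0, 0.0]
1.2
[0.55, 0.55, 1.92, -0.21, 0.0, 0.0, 0.0]
```

Run:
```python
from h import *
o=arm.get_obs();print(np.round(o["joint_pos"],3),np.round(o["joint_vel"],3),rot(o).as_matrix().round(3).tolist())
```

```text
[-9.500e-02  5.640e-01  1.944e+00 -1.430e+00  1.000e-03 -1.460e-01] [-0.003 -0.008  0.008  0.     0.001  0.003] [[-0.803, 0.092, 0.589], [0.072, 0.996, -0.057], [-0.592, -0.004, -0.806]]
```

{"fn": "drive_tool", "kwargs": {
  "targets": [0.55, 0, 0, -1, 0, 0, 0, 0.55, 0, 0, -2.4, 0, 0, 0, 0.55, 0, 0, -2.4, 0, 1.2, 0, 0.55, 0, 0, -2.4, 0, 2.4, 0, 0.55, 0, 0, -2.4, 0, 2.4, 0]
}}

```text
t: 5.3
eef_pos: [0.6037, 0.0289, 0.1965]
eef_rot: [0.289, 0.061, 0.954, -0.059]
contact_force: [0.7, -0.4, -0.0]
gripper_width: 0.0386
grip_force: 0.0
```

Run:
```python
from h import *
o=arm.get_obs();print(o["eef_pos"],np.round(o["joint_pos"],3),np.round(o["joint_vel"],3),rot(o).as_matrix().round(3).tolist())
r=down(yk,np.radians(24)); z=r.apply([0,0,1]); A=KNOB+.014*z; print(A)
chain([(.55,A-.07*z,r),(.55,A,r)])
```

```text
[0.60372823 0.02889699 0.19646831] [-0.087  0.441  1.951 -0.562  0.188 -1.008] [ 0.038 -0.047 -0.323  2.176  0.718 -2.147] [[-0.826, 0.15, 0.543], [0.082, 0.986, -0.147], [-0.558, -0.077, -0.826]]
[0.61950454 0.04525105 0.11221036]
[0.55, 0.93, 0.73, 0.29, -1.12, 1.97, -0.18]
[0.55, 0.0, 0.0, 2.8, 0.0, 0.0, 0.0]
```

{"fn": "drive_tool", "kwargs": {
  "targets": [0.55, 0.9, 0.7, 0, -1.1, 2, -0.2, 0.55, 0.9, 0.7, 0, -1.1, 2, -0.2, 0.55, 0.9, 0.7, 0, -1.1, 2, -0.2, 0.55, 0.9, 0.7, 0, -1.1, 2, -0.2]
}}

```text
t: 5.7
eef_pos: [0.5897, 0.0477, 0.183]
eef_rot: [0.208, 0.044, 0.977, -0.01]
contact_force: [-0.3, -0.6, -0.6]
gripper_width: 0.0384
grip_force: 0.0
```

Run:
```python
from h import *
o=arm.get_obs();print(o["eef_pos"],np.round(o["joint_pos"],3),np.round(o["joint_vel"],3),rot(o).as_matrix().round(3).tolist())
r=down(yk,np.radians(24)); z=r.apply([0,0,1]); A=KNOB+.014*z; print(A)
chain([(.55,A-.07*z,r),(.55,A,r)])
```

```text
[0.58970373 0.04769494 0.18299266] [-0.112  0.444  1.882  0.02   0.396 -1.61 ] [ 0.005  0.006  0.026 -0.128 -0.041  0.13 ] [[-0.909, 0.09, 0.407], [0.082, 0.996, -0.038], [-0.408, -0.001, -0.913]]
[0.61950454 0.04525105 0.11221036]
[0.55, 0.06, 0.01, 0.27, -0.01, 0.02, 0.0]
[0.55, 0.0, 0.0, 2.8, 0.0, 0.0, 0.0]
```

Clean configuration now (j5 = 0.4). I'll descend over the knob.

{"fn": "drive_tool", "kwargs": {
  "targets": [0.55, 0, 0, 1, 0, 0, 0, 0.55, 0, 0, 2, 0, 0, 0, 0.55, 0, 0, 3, 0, 0, 0, 0.55, 0.06, 0, 3.07, 0, 0, 0, 0.55, 0.06, 0, 3.07, 0, 0, 0]
}}

```text
t: 6.2
eef_pos: [0.6176, 0.0452, 0.1105]
eef_rot: [0.206, 0.043, 0.977, -0.01]
contact_force: [-0.2, 0.4, -0.1]
gripper_width: 0.0383
grip_force: 0.0
```

Run:
```python
from h import *
o=arm.get_obs();print(o["eef_pos"],np.round(o["joint_pos"],3),o["contact_force"]); r=down(yk,np.radians(24)); z=r.apply([0,0,1]);A=KNOB+.014*z;print(A)
p=np.array(o["eef_pos"]);r=rot(o)
for tgt in (0,.3,.6,.9,1.1,1.25,1.3):
    print(tgt);plan(p,r,[(.55,A+V*(.048*np.sin(tgt)+.010)+[0,0,.048-.048*np.cos(tgt)],r)])
f=arm.grab_frame("wrist");cv2.imwrite("pics/w2.png",f["pixels"])
```

```text
[0.6176452  0.04516078 0.11045438] [-0.11   0.602  1.864  0.025  0.26  -1.615] [-0.20595939  0.36863702 -0.07187489]
[0.61950454 0.04525105 0.11221036]
0
[0.55, -0.1, 0.41, -0.04, 0.0, 0.0, 0.0]
0.3
[0.55, -0.13, 0.98, -0.11, 0.0, 0.0, 0.0]
0.6
[0.55, -0.23, 1.49, -0.34, 0.0, 0.0, 0.0]
0.9
[0.55, -0.39, 1.91, -0.7, 0.0, 0.0, 0.0]
1.1
[0.55, -0.52, 2.12, -1.0, 0.0, 0.0, 0.0]
1.25
[0.55, -0.63, 2.23, -1.24, 0.0, 0.0, 0.0]
1.3
[0.55, -0.67, 2.26, -1.33, 0.0, 0.0, 0.0]
```

View pics/w2.png

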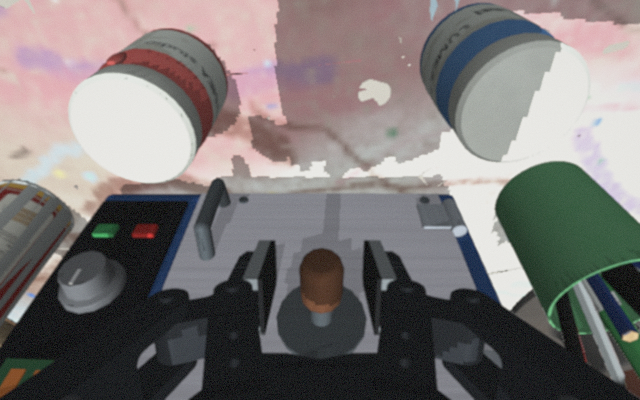

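The knob at (320,280) sits midway between the pads (265 and 375), with no contact force. Now I'll push it along its arc.

{"fn": "drive_tool", "kwargs": {
  "targets": [0.55, -0.1, 0.41, 0, 0, 0, 0, 0.55, -0.13, 0.98, -0.11, 0, 0, 0, 0.55, -0.23, 1.49, -0.34, 0, 0, 0, 0.55, -0.39, 1.91, -0.7, 0, 0, 0, 0.55, -0.5, 2.12, -1, 0, 0, 0]
}}

```text
t: 6.75
eef_pos: [0.6245, 0.0982, 0.1403]
eef_rot: [0.208, 0.043, 0.977, -0.01]
contact_force: [0.5, -2.6, -2.5]
gripper_width: 0.0385
grip_force: 1.3
```

{"fn": "drive_tool", "kwargs": {
  "targets": [0.55, -0.12, 0.12, -0.25, 0, 0, 0, 0.55, -0.15, 0.15, -0.33, 0, 0, 0, 0.55, -0.15, 0.15, -0.33, 0, 0, 0]
}}

```text
t: 7.05
eef_pos: [0.6257, 0.1013, 0.1487]
eef_rot: [0.208, 0.043, 0.977, -0.01]
contact_force: [-0.5, -0.7, 0.6]
gripper_width: 0.0386
grip_force: 0.2
```

Run:
```python
from h import *
o=arm.get_obs();print(o["eef_pos"],np.round(o["joint_pos"],3),o["contact_force"])
f=arm.grab_frame("wrist");cv2.imwrite("pics/w3.png",f["pixels"])
for c in ["wrist","scene"]:
  if c!="wrist":arm.grab_frame(c)
  d=arm.place_of(c,"cover_knob")
  for x in d[:2]:
    q=x["location"]-(HOLE+[0,0,.048]);print(c,x["location"],x["conf"],np.arctan2(q@V,-q[2]))
```

```text
[0.62571764 0.10133784 0.14870898] [ 0.003  0.549  1.8   -0.107  0.376 -1.388] [-0.48530968 -0.69711306  0.56283119]
scene [0.6676, -0.2034, -0.0027] 0.66 -0.9454149471290637
scene [0.6164, 0.0882, 0.1589] 0.64 1.2504363434869616
```

View pics/w3.png

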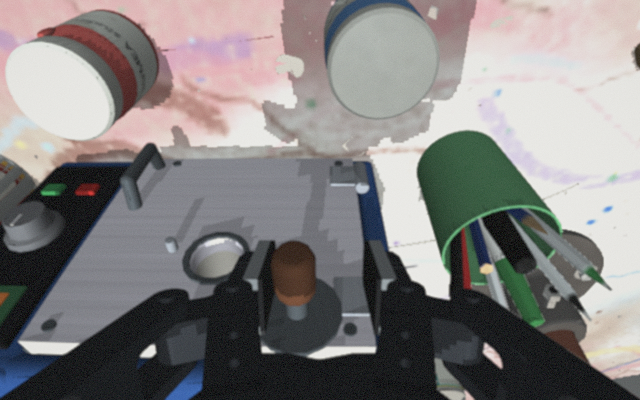

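The hole is clear at (217,258) and the cover sits at about 1.25 rad. I'll retract and plan the grasp on the gun.

{"fn": "drive_tool", "kwargs": {
  "targets": [0.55, 0, -0.25, 0, 0, 0, 0, 0.55, 0, -0.25, -1.5, 0, 0, 0, 0.55, 0, -0.25, -3, 0, 0, 0, 0.5, 0, -0.25, -5, 0, 0, 0, 0.4, 0, -0.25, -5, 0, 0, 0]
}}

```text
t: 7.75
eef_pos: [0.5757, 0.1001, 0.2682]
eef_rot: [0.213, 0.043, 0.976, -0.01]
contact_force: [0.6, -0.4, 0.5]
gripper_width: 0.0514
grip_force: 0.0
```

Run:
```python
from h import *
arm.grab_frame("wrist")
for n in ["spy_hole","witness"]: print(n,[(np.round(d["location"],4).tolist(),round(d["conf"],2)) for d in arm.place_of("wrist",n)][:2])
o=arm.get_obs();p=np.array(o["eef_pos"]);print(p)
r=down(np.radians(1.4)); g=np.array([.452,-.337,.25])
m1=p+(g-p)*.45;m1[2]=.27
chain([(0,m1,r),(0,p+(g-p)*.9,r),(0,g,r),(0,g*[1,1,0]+[0,0,.12],r)])
```

```text
spy_hole [([0.6417, 0.0428, 0.131], 0.89)]
witness []
[0.57412343 0.09969138 0.26176457]
[0, 1.23, -8.03, -0.89, -0.29, 4.78, -1.28]
[0, 2.39, -7.8, 0.75, 0.0, 0.0, 0.0]
[0, 0.53, -1.73, 0.05, 0.0, 0.0, 0.0]
[0, 0.0, 0.0, 5.2, 0.0, 0.0, 0.0]
```

{"fn": "drive_tool", "kwargs": {
  "targets": [0, 1.23, -8.03, -0.9, -0.3, 4.8, -1.28, 0, 1.23, -8.03, -0.9, -0.3, 4.8, -1.28, 0, 1.23, -8.03, -0.9, -0.3, 4.8, -1.28, 0, 1.23, -8.03, -0.9, -0.3, 4.8, -1.28, 0, 1.23, -8.03, -0.9, -0.3, 4.8, -1.28]
}}

```text
t: 8.4
eef_pos: [0.5191, -0.1023, 0.2682]
eef_rot: [-0.002, -0.009, 1.0, -0.0]
contact_force: [-0.4, 0.5, 0.8]
gripper_width: 0.0852
grip_force: 0.0
```

{"fn": "drive_tool", "kwargs": {
  "targets": [0, 2.4, -7.8, 0.75, 0, 0, 0, 0, 2.4, -7.8, 0.75, 0, 0, 0, 0, 2.4, -7.8, 0.75, 0, 0, 0, 0, 2.4, -7.8, 0.75, 0, 0, 0, 0, 2.4, -7.8, 0.75, 0, 0, 0]
}}

```text
t: 8.9
eef_pos: [0.4627, -0.2978, 0.2491]
eef_rot: [-0.002, -0.009, 1.0, 0.0]
contact_force: [0.8, 1.3, -0.1]
gripper_width: 0.0858
grip_force: 0.0
```

{"fn": "drive_tool", "kwargs": {
  "targets": [0, 0.53, -1.73, 0, 0, 0, 0, 0, 0.53, -1.73, 0, 0, 0, 0, 0, 0.53, -1.73, 0, 0, 0, 0, 0, 0.53, -1.73, 0, 0, 0, 0]
}}

```text
t: 9.3
eef_pos: [0.4521, -0.3349, 0.2506]
eef_rot: [-0.001, -0.013, 1.0, 0.002]
contact_force: [-0.2, 0.3, -0.8]
gripper_width: 0.0852
grip_force: 0.0
```

Run:
```python
from h import *
o=arm.get_obs();p=np.array(o["eef_pos"]);print(p,np.round(o["joint_pos"],2),rot(o).as_matrix().round(3).tolist())
f,P=cloud("wrist");cv2.imwrite("pics/w4.png",f["pixels"])
m=(P[...,2]>.128)&(P[...,2]<.138)&(abs(P[...,1]+.337)<.05)&(abs(P[...,0]-.44)<.1)
q=P[m];print(len(q),rect(q[:,:2]),q[:,2].mean())
s=q[(q[:,0]>.39)&(q[:,0]<.495)]
for e in (2,98):print([ (round(x,3),np.round(np.percentile(s[abs(s[:,0]-x)<.008][:,1],e),4)) for x in (.4,.42,.44,.46,.48)])
for n in ["thermometer","lens","holder_seat","holder"]: print(n,[(np.round(d["location"],4).tolist(),round(d["conf"],2)) for d in arm.place_of("wrist",n)][:2])
```

```text
[ 0.45207164 -0.3348618   0.2505709 ] [-0.84  0.42  1.57  0.    1.16 -2.43] [[-1.0, -0.026, -0.003], [-0.026, 1.0, 0.003], [0.003, 0.003, -1.0]]
8251 (array([ 460.8, -334.2]), array([155. ,  41.1]), 1.89) 0.1312834722653885
[(0.4, np.float64(-0.355)), (0.42, np.float64(-0.3548)), (0.44, np.float64(-0.3539)), (0.46, np.float64(-0.3531)), (0.48, np.float64(-0.3529))]
[(0.4, np.float64(-0.317)), (0.42, np.float64(-0.3165)), (0.44, np.float64(-0.3157)), (0.46, np.float64(-0.3151)), (0.48, np.float64(-0.3143))]
thermometer [([0.4549, -0.3352, 0.1128], 0.8)]
lens [([0.537, -0.3324, 0.1055], 0.84)]
holder_seat []
holder []
```

View pics/w4.png

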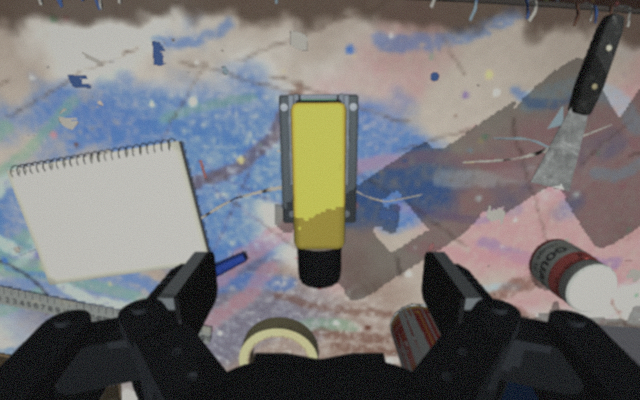

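The gun lies straight under the tool: barrel at (320,175), nose at (320,267), jaws clear on both sides. I'll descend and grip.

{"fn": "drive_tool", "kwargs": {
  "targets": [0, 0, 0, 1.6, 0, 0, 0, 0, 0, 0, 3.2, 0, 0, 0, 0, 0, 0, 4.6, 0, 0, 0, 0, 0, 0, 5.6, 0, 0, 0, 0, 0, 0, 6.1, 0, 0, 0]
}}

```text
t: 10.05
eef_pos: [0.4511, -0.3352, 0.0971]
eef_rot: [-0.002, -0.013, 1.0, 0.002]
contact_force: [0.5, -0.8, 0.8]
gripper_width: 0.0855
grip_force: 0.0
```

{"fn": "drive_tool", "kwargs": {
  "targets": [0.2, 0, 0, 0, 0, 0, 0, 0.4, 0, 0, 0, 0, 0, 0, 0.6, 0, 0, 0, 0, 0, 0, 0.7, 0, 0, 0, 0, 0, 0, 0.7, 0, 0, 0, 0, 0, 0],
  "newtons": 60
}}

```text
t: 10.55
eef_pos: [0.4529, -0.3373, 0.1011]
eef_rot: [0.001, -0.012, 1.0, -0.001]
contact_force: [0.9, 1.5, 7.6]
gripper_width: 0.041
grip_force: 62.3
```

{"fn": "drive_tool", "kwargs": {
  "targets": [0.7, 0, 0, 0, 0, 0, 0, 0.7, 0, 0, 0, 0, 0, 0, 0.7, 0, 0, 0, 0, 0, 0]
}}

```text
t: 10.85
eef_pos: [0.4529, -0.3373, 0.101]
eef_rot: [0.001, -0.012, 1.0, -0.001]
contact_force: [0.4, 0.2, 6.4]
gripper_width: 0.041
grip_force: 62.3
```

Run:
```python
from h import *
o=arm.get_obs();p=np.array(o["eef_pos"]);print(p.tolist(),o["eef_rot"],o["contact_force"],o["gripper_width"],o["grip_force"],np.degrees(np.arctan2(*(rot(o).as_matrix()[:2,1]*[-1,1]))))
```

```text
[0.4528912335105324, -0.3372791540389435, 0.10103224911889924] [ 7.04856016e-04 -1.22885905e-02  9.99923831e-01 -9.08869199e-04] [0.37498794 0.18174195 6.35168824] 0.0409675354328112 62.348105907440186 1.4081321897764594
```

Run:
```python
from h import *
p0=np.array([.4511,-.3352,.0971]); r0=down(np.radians(1.5)); r=down(yk)
up=p0+[0,0,.165]; G=HOLE-.14*U; G[2]=.114; hi=G.copy();hi[2]=.262
print(G)
chain([(.7,up,r0),(.7,up+(hi-up)*.5,r),(.7,hi,r),(.7,G+[0,0,.03],r)],p0,r0)
```

```text
[0.50726516 0.05536689 0.114     ]
[0.7, 0.0, 0.0, -6.6, 0.0, 0.0, 0.0]
[0.7, -1.33, 7.78, 0.0, 0.0, 0.0, 1.33]
[0.7, -0.42, 7.88, 0.0, 0.0, 0.0, 0.0]
[0.7, 0.0, 0.0, 4.72, 0.0, 0.0, 0.0]
```

{"fn": "drive_tool", "kwargs": {
  "targets": [0.7, 0, 0, -0.4, 0, 0, 0, 0.7, 0, 0, -1.5, 0, 0, 0, 0.7, 0, 0, -3, 0, 0, 0, 0.7, 0, 0, -4.8, 0, 0, 0, 0.7, 0, 0, -6.4, 0, 0, 0]
}}

```text
t: 11.35
eef_pos: [0.4516, -0.3364, 0.2613]
eef_rot: [-0.001, -0.012, 1.0, 0.0]
contact_force: [0.5, -0.2, -2.9]
gripper_width: 0.0409
grip_force: 61.3
```

{"fn": "drive_tool", "kwargs": {
  "targets": [0.7, 0, 0, -0.2, 0, 0, 0, 0.7, 0, 0, -0.2, 0, 0, 0]
}}

```text
t: 11.55
eef_pos: [0.4521, -0.3369, 0.2657]
eef_rot: [0.0, -0.012, 1.0, -0.001]
contact_force: [-0.3, -0.1, -2.3]
gripper_width: 0.0412
grip_force: 61.5
```

```bash
cat >> h.py <<'E'
def gunpose():
    o=arm.get_obs();p=np.array(o["eef_pos"]);r=rot(o);print("tcp",p.round(4),r.as_matrix().round(4).tolist(),o["gripper_width"],o["grip_force"])
    for c in ["scene","side"]:
        f,P=cloud(c)
        for n in ["thermometer","lens"]:
            d=arm.place_of(c,n)
            for x in d[:2]:
                print(c,n,np.round(x["location"],4),"rel tool",r.inv().apply(x["location"]-p).round(4),round(x["conf"],2))
        m=arm.regions_of(c,"thermometer")
        if m:
            q=r.inv().apply(P[m[0]["region"]]-p); q=q[np.isfinite(q).all(1)]
            t=q[(q[:,2]<-.022)&(q[:,2]>-.042)&(abs(q[:,1])<.03)&(abs(q[:,0])<.1)]
            b=t[(t[:,0]>-.045)&(t[:,0]<.07)&(abs(t[:,1])<.017)]
            if len(b)>20:
                A=np.c_[b[:,0],b[:,1],np.ones(len(b))];k=np.linalg.lstsq(A,b[:,2],rcond=None)[0];print(c,"top plane slope x,y (deg), z at 0",np.degrees(k[:2]).round(2),k[2].round(4),len(b),"x range",t[:,0].min().round(4),t[:,0].max().round(4),rect(t[:,:2]))
E
python3 -c "
from h import *
gunpose()"
```

```text
tcp [ 0.4521 -0.3369  0.2657] [[-0.9997, -0.0249, 0.0005], [-0.0249, 0.9997, -0.0018], [-0.0004, -0.0018, -1.0]] 0.041203395397947574 61.53188109397888
scene thermometer [ 0.4531 -0.3368  0.278 ] rel tool [-0.001   0.     -0.0123] 0.94
scene lens [ 0.5379 -0.3372  0.2765] rel tool [-0.0858 -0.0025 -0.0108] 0.8
scene lens [ 0.7671 -0.0013  0.0042] rel tool [-0.3231  0.3281  0.261 ] 0.47
scene top plane slope x,y (deg), z at 0 [1.29 1.85] -0.0323 409 x range -0.0904 0.0695 (array([-10.2,  -2.1]), array([ 44.5, 160.3]), 87.44)
side thermometer [ 0.4554 -0.3386  0.2715] rel tool [-0.0032 -0.0018 -0.0058] 0.58
side lens [ 0.5406 -0.335   0.2755] rel tool [-0.0885 -0.0004 -0.0098] 0.59
side top plane slope x,y (deg), z at 0 [ 0.08 -2.48] -0.0272 454 x range -0.084 0.0714 (array([-6.2,  0.3]), array([155.6,  41.2]), 0.94)
```

{"fn": "drive_tool", "kwargs": {
  "targets": [0.7, -1.33, 7.8, 0, 0, 0, 1.33, 0.7, -1.33, 7.8, 0, 0, 0, 1.33, 0.7, -1.33, 7.8, 0, 0, 0, 1.33, 0.7, -1.33, 7.8, 0, 0, 0, 1.33, 0.7, -1.33, 7.8, 0, 0, 0, 1.33]
}}

```text
t: 12.45
eef_pos: [0.4795, -0.1347, 0.2637]
eef_rot: [-0.002, 0.042, 0.999, 0.002]
contact_force: [-0.5, -1.1, -2.0]
gripper_width: 0.0412
grip_force: 62.2
```

{"fn": "drive_tool", "kwargs": {
  "targets": [0.7, -0.4, 7.9, 0, 0, 0, 0, 0.7, -0.4, 7.9, 0, 0, 0, 0, 0.7, -0.4, 7.9, 0, 0, 0, 0, 0.7, -0.4, 7.9, 0, 0, 0, 0, 0.7, -0.4, 7.9, 0, 0, 0, 0]
}}

```text
t: 12.95
eef_pos: [0.5086, 0.0598, 0.264]
eef_rot: [-0.001, 0.042, 0.999, 0.001]
contact_force: [0.7, -0.7, -2.7]
gripper_width: 0.0414
grip_force: 62.7
```

{"fn": "drive_tool", "kwargs": {
  "targets": [0.7, 0, 0, 0.8, 0, 0, 0, 0.7, 0, 0, 2, 0, 0, 0, 0.7, 0, 0, 3.2, 0, 0, 0, 0.7, 0, 0, 4.2, 0, 0, 0, 0.7, 0, 0, 4.7, 0, 0, 0]
}}

```text
t: 13.45
eef_pos: [0.5072, 0.0539, 0.1444]
eef_rot: [-0.003, 0.046, 0.999, 0.0]
contact_force: [-1.1, -0.0, -1.1]
gripper_width: 0.041
grip_force: 62.7
```

{"fn": "drive_tool", "kwargs": {
  "targets": [0.7, 0, 0, 0, 0, 0, 0, 0.7, 0, 0, 0, 0, 0, 0]
}}

```text
t: 13.65
eef_pos: [0.5088, 0.0541, 0.1468]
eef_rot: [-0.001, 0.046, 0.999, 0.0]
contact_force: [0.8, 0.1, -2.0]
gripper_width: 0.0415
grip_force: 62.6
```

Run:
```python
from h import *
gunpose()
for c in ["scene","side"]:
    for n in ["spot","spy_hole","witness","cover_knob"]: print(c,n,[(np.round(d["location"],4).tolist(),round(d["conf"],2)) for d in arm.place_of(c,n)][:2])
o=arm.get_obs();r=down(yk);chain([(.7,[.5073,.0554,.114],r)])
r=rot(o);p=np.array(o["eef_pos"]);x=-r.apply([1,0,0]);l=p+r.apply([-.0865,0,-.011]);print("lens",l,"dir kiln",np.degrees([x@V,x[2]]),"at hole dist",(HOLE-l)@U)
```

```text
tcp [0.5088 0.0541 0.1468] [[-0.9958, 0.0918, -0.0012], [0.0918, 0.9958, 0.0002], [0.0012, 0.0001, -1.0]] 0.04145897241337312 62.615625858306885
scene thermometer [0.5079 0.0566 0.1596] rel tool [ 0.0012  0.0024 -0.0128] 0.95
scene thermometer [ 7.641e-01 -4.000e-04  2.700e-03] rel tool [-0.2594 -0.0309  0.1438] 0.41
scene lens [0.5924 0.0415 0.1566] rel tool [-0.0844 -0.0049 -0.0099] 0.58
scene top plane slope x,y (deg), z at 0 [2.24 1.77] -0.0326 187 x range -0.0853 0.068 (array([-8.7, -4.1]), array([ 45.6, 153.2]), 89.12)
side thermometer [0.513  0.053  0.1572] rel tool [-0.0043 -0.0007 -0.0104] 0.9
side lens [0.647  0.4253 0.002 ] rel tool [-0.1037  0.3823  0.1447] 0.71
side lens [0.5978 0.0446 0.1598] rel tool [-0.0895 -0.0013 -0.0131] 0.61
side top plane slope x,y (deg), z at 0 [ 0.5  -4.58] -0.0321 167 x range -0.0857 0.0681 (array([-9., -2.]), array([153.5,  43.4]), 1.63)
scene spot [([0.6869, 0.2141, 0.0008], 0.67)]
scene spy_hole [([0.6455, 0.0426, 0.1266], 0.78)]
scene witness []
scene cover_knob [([0.6168, 0.088, 0.163], 0.47)]
side spot []
side spy_hole [([0.6505, 0.0454, 0.1254], 0.66)]
side witness []
side cover_knob [([0.6188, 0.0901, 0.1567], 0.49)]
[0.7, 0.04, 0.01, 1.31, 0.0, -0.02, -0.02]
lens [0.5944415  0.04705406 0.15766272] dir kiln [-0.0756152  -0.07568279] at hole dist 0.05242939272306006
```

{"fn": "drive_tool", "kwargs": {
  "targets": [0.7, 0.04, 0.03, 0.6, 0, 0, 0, 0.7, 0.04, 0.03, 1.1, 0, 0, 0, 0.7, 0.04, 0.03, 1.31, 0, 0, 0, 0.7, 0.04, 0.03, 1.31, 0, 0, 0, 0.7, 0.04, 0.03, 1.31, 0, 0, 0]
}}

```text
t: 14.95
eef_pos: [0.5076, 0.0557, 0.1143]
eef_rot: [-0.0, 0.046, 0.999, 0.0]
contact_force: [0.2, -0.2, -3.3]
gripper_width: 0.0413
grip_force: 62.7
```

Run:
```python
from h import *
gunpose()
for c in ["scene","side"]:
    for n in ["spy_hole","cover_knob"]: print(c,n,[(np.round(d["location"],4).tolist(),round(d["conf"],2)) for d in arm.place_of(c,n)][:2])
o=arm.get_obs()
r=rot(o);p=np.array(o["eef_pos"]);x=-r.apply([1,0,0]);l=p+r.apply([-.0865,0,-.011]);d=(HOLE-l)@U;h=l+x*d;w=l+x*(d+.102)
print("lens",l,"dir kiln deg",np.degrees([x@V,x[2]]),"dist",d,"at hole off mm",1e3*((h-HOLE)@V),1e3*(h-HOLE)[2],"at witness",1e3*((w-HOLE)@V),1e3*(w-HOLE)[2],np.abs(o["joint_vel"]).max())
f=arm.grab_frame("scene");cv2.imwrite("pics/s5.png",cv2.resize(f["pixels"][110:260,260:460],(800,600)))
```

```text
tcp [0.5076 0.0557 0.1143] [[-0.9958, 0.0911, -0.0008], [0.0911, 0.9958, 0.0004], [0.0008, 0.0003, -1.0]] 0.041332994400800405 62.738116979599
scene thermometer [0.5063 0.0599 0.1276] rel tool [ 0.0017  0.0041 -0.0133] 0.83
scene top plane slope x,y (deg), z at 0 [1.28 2.73] -0.0319 178 x range -0.0876 0.0687 (array([-9.3, -4.3]), array([ 45., 156.]), 88.49)
side thermometer [0.5094 0.0523 0.1246] rel tool [-0.0021 -0.0032 -0.0103] 0.6
side lens [0.5966 0.0466 0.1279] rel tool [-0.0894 -0.001  -0.0137] 0.94
side lens [ 0.5694 -0.0426  0.004 ] rel tool [-0.0706 -0.0923  0.1102] 0.16
side top plane slope x,y (deg), z at 0 [-0.07 -2.07] -0.0314 155 x range -0.085 0.0689 (array([-8.2, -2.2]), array([153.8,  40.7]), 1.44)
scene spy_hole [([0.6443, 0.0403, 0.128], 0.96)]
scene cover_knob [([0.6149, 0.0873, 0.1618], 0.46)]
side spy_hole [([0.646, 0.044, 0.1237], 0.74)]
side cover_knob [([0.6695, -0.202, 0.0028], 0.74), ([0.6193, 0.0892, 0.1595], 0.37)]
lens [0.59347491 0.04787261 0.12498386] dir kiln deg [-0.08086209 -0.06965355] dist 0.053465558669154756 at hole off mm 0.19900745540771214 -0.08113573086132586 at witness 0.05505385706152025 -0.20513548405196036 0.001651377654267074
```

View pics/s5.png

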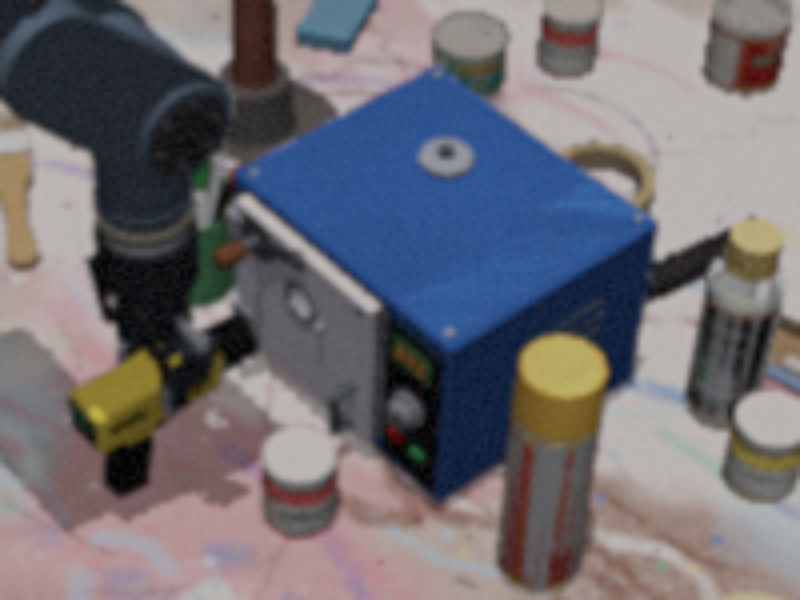

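The gun points at the open hole: lens at (240,340), hole at (303,303), with a clear gap, and the computed offset is under 0.5 mm. I'll hold for 2.5 s.

{"fn": "drive_tool", "kwargs": {
  "targets": [0.7, 0, 0, 0, 0, 0, 0, 0.7, 0, 0, 0, 0, 0, 0, 0.7, 0, 0, 0, 0, 0, 0, 0.7, 0, 0, 0, 0, 0, 0, 0.7, 0, 0, 0, 0, 0, 0]
}}

```text
t: 16.1
eef_pos: [0.5073, 0.0558, 0.1141]
eef_rot: [-0.001, 0.046, 0.999, 0.0]
contact_force: [1.0, 0.8, -2.2]
gripper_width: 0.0412
grip_force: 62.7
```

{"fn": "drive_tool", "kwargs": {
  "targets": [0.7, 0, 0, 0, 0, 0, 0, 0.7, 0, 0, 0, 0, 0, 0, 0.7, 0, 0, 0, 0, 0, 0, 0.7, 0, 0, 0, 0, 0, 0, 0.7, 0, 0, 0, 0, 0, 0]
}}

```text
t: 16.6
eef_pos: [0.5074, 0.0558, 0.1141]
eef_rot: [-0.001, 0.046, 0.999, 0.0]
contact_force: [0.7, -0.5, -3.1]
gripper_width: 0.0412
grip_force: 62.7
```

{"fn": "drive_tool", "kwargs": {
  "targets": [0.7, 0, 0, 0, 0, 0, 0, 0.7, 0, 0, 0, 0, 0, 0, 0.7, 0, 0, 0, 0, 0, 0, 0.7, 0, 0, 0, 0, 0, 0, 0.7, 0, 0, 0, 0, 0, 0]
}}

```text
t: 17.1
eef_pos: [0.5073, 0.0558, 0.1141]
eef_rot: [-0.001, 0.046, 0.999, 0.0]
contact_force: [1.5, -0.1, -2.8]
gripper_width: 0.0413
grip_force: 62.7
```

{"fn": "drive_tool", "kwargs": {
  "targets": [0.7, 0, 0, 0, 0, 0, 0, 0.7, 0, 0, 0, 0, 0, 0, 0.7, 0, 0, 0, 0, 0, 0, 0.7, 0, 0, 0, 0, 0, 0, 0.7, 0, 0, 0, 0, 0, 0]
}}

```text
t: 17.6
eef_pos: [0.5073, 0.0558, 0.1141]
eef_rot: [-0.001, 0.046, 0.999, 0.0]
contact_force: [-0.6, -0.1, -2.9]
gripper_width: 0.0408
grip_force: 62.7
```

{"fn": "drive_tool", "kwargs": {
  "targets": [0.7, 0, 0, 0, 0, 0, 0, 0.7, 0, 0, 0, 0, 0, 0, 0.7, 0, 0, 0, 0, 0, 0, 0.7, 0, 0, 0, 0, 0, 0, 0.7, 0, 0, 0, 0, 0, 0]
}}

```text
t: 18.1
eef_pos: [0.5073, 0.0558, 0.114]
eef_rot: [-0.001, 0.046, 0.999, 0.0]
contact_force: [0.1, -0.6, -3.0]
gripper_width: 0.041
grip_force: 62.7
```

{"fn": "drive_tool", "kwargs": {
  "targets": [0.7, 0, 0, -0.8, 0, 0, 0, 0.7, 0, 0, -2, 0, 0, 0, 0.7, 0, 0, -3.6, 0, 0, 0, 0.7, 0, 0, -5.2, 0, 0, 0, 0.7, 0, 0, -6.1, 0, 0, 0]
}}

```text
t: 18.6
eef_pos: [0.5086, 0.0556, 0.2698]
eef_rot: [0.002, 0.046, 0.999, 0.0]
contact_force: [0.5, 0.0, -1.9]
gripper_width: 0.0411
grip_force: 62.8
```

Run:
```python
from h import *
o=arm.get_obs();print(o["eef_pos"],o["t"])
r=down(np.radians(1.41)); S=np.array([.4525,-.3370,.101]); up=S.copy();up[2]=.266;p=np.array(o["eef_pos"])
chain([(.7,p+(up-p)*.5,r),(.7,up,r),(.7,S+[0,0,.03],r)])
```

```text
[0.50864831 0.05560515 0.26979814] 18.6
[0.7, 0.4, -7.92, 0.07, -0.0, 0.04, -1.33]
[0.7, 1.32, -7.82, 0.08, 0.0, 0.0, 0.0]
[0.7, 0.0, 0.0, 5.4, 0.0, 0.0, 0.0]
```

{"fn": "drive_tool", "kwargs": {
  "targets": [0.7, 0.4, -7.9, 0.07, 0, 0, -1.33, 0.7, 0.4, -7.9, 0.07, 0, 0, -1.33, 0.7, 0.4, -7.9, 0.07, 0, 0, -1.33, 0.7, 0.4, -7.9, 0.07, 0, 0, -1.33, 0.7, 0.4, -7.9, 0.07, 0, 0, -1.33]
}}

```text
t: 19.1
eef_pos: [0.4794, -0.146, 0.2649]
eef_rot: [-0.0, -0.009, 1.0, -0.002]
contact_force: [0.8, 0.4, -1.8]
gripper_width: 0.0411
grip_force: 63.0
```

{"fn": "drive_tool", "kwargs": {
  "targets": [0.7, 1.32, -7.82, 0.08, 0, 0, 0, 0.7, 1.32, -7.82, 0.08, 0, 0, 0, 0.7, 1.32, -7.82, 0.08, 0, 0, 0, 0.7, 1.32, -7.82, 0.08, 0, 0, 0, 0.7, 1.32, -7.82, 0.08, 0, 0, 0]
}}

```text
t: 19.6
eef_pos: [0.4511, -0.3428, 0.2626]
eef_rot: [0.0, -0.01, 1.0, -0.002]
contact_force: [0.7, 0.5, -1.9]
gripper_width: 0.0415
grip_force: 63.1
```

{"fn": "drive_tool", "kwargs": {
  "targets": [0.7, 0, 0, 0, 0, 0, 0, 0.7, 0, 0, 0, 0, 0, 0, 0.7, 0, 0, 0, 0, 0, 0]
}}

```text
t: 19.9
eef_pos: [0.4516, -0.3345, 0.2626]
eef_rot: [-0.001, -0.013, 1.0, 0.001]
contact_force: [0.3, 0.1, -3.2]
gripper_width: 0.0409
grip_force: 63.1
```

Run:
```python
from h import *
gunpose()
r=down(np.radians(1.41)); S=np.array([.4525,-.3370,.101]); up=S.copy();up[2]=.266
chain([(.7,up,r),(.7,S+[0,0,.03],r)])
```

```text
tcp [ 0.4516 -0.3345  0.2626] [[-0.9996, -0.0266, -0.0018], [-0.0266, 0.9996, 0.0015], [0.0017, 0.0015, -1.0]] 0.04093856503837945 63.095784187316895
scene thermometer [ 0.4519 -0.3298  0.2756] rel tool [-0.0004  0.0047 -0.013 ] 0.56
scene thermometer [0.6519 0.4281 0.0027] rel tool [-0.221   0.7565  0.2607] 0.34
scene lens [ 0.539  -0.3368  0.2704] rel tool [-0.0873 -0.0047 -0.008 ] 0.95
scene lens [ 6.882e-01  2.125e-01 -5.000e-04] rel tool [-0.2516  0.5401  0.2635] 0.59
scene top plane slope x,y (deg), z at 0 [1.79 0.99] -0.0326 399 x range -0.0892 0.0691 (array([-10.1,  -3.1]), array([158.3,  42.6]), 0.48)
side thermometer [ 0.4543 -0.337   0.2729] rel tool [-0.0027 -0.0026 -0.0103] 0.58
side lens [ 0.541  -0.3366  0.2771] rel tool [-0.0893 -0.0045 -0.0147] 0.82
side top plane slope x,y (deg), z at 0 [ 0.23 -0.71] -0.0314 408 x range -0.0844 0.0683 (array([-8.1, -0.7]), array([ 43.7, 152.7]), 89.87)
[0.7, -0.04, -0.04, -0.13, 0.0, -0.01, 0.01]
[0.7, 0.0, 0.0, 5.4, 0.0, 0.0, 0.0]
```

{"fn": "drive_tool", "kwargs": {
  "targets": [0.7, -0.04, -0.04, 1.4, 0, 0, 0, 0.7, -0.04, -0.04, 2.8, 0, 0, 0, 0.7, -0.04, -0.04, 3.4, 0, 0, 0, 0.7, -0.04, -0.04, 3.4, 0, 0, 0, 0.7, -0.04, -0.04, 3.4, 0, 0, 0]
}}

```text
t: 20.8
eef_pos: [0.4527, -0.3377, 0.178]
eef_rot: [-0.0, -0.012, 1.0, -0.0]
contact_force: [0.8, -1.1, -2.0]
gripper_width: 0.0411
grip_force: 62.9
```

Run:
```python
from h import *
f=arm.grab_frame("wrist");arm.grab_frame("wrist");o=arm.get_obs();print(o["eef_pos"],o["eef_rot"],o["contact_force"])
r=down(np.radians(1.41)); S=np.array([.4525,-.3370,.101])
chain([(.7,S,r)])
```

```text
[ 0.45321278 -0.33823231  0.17910868] [ 4.50121279e-04 -1.23872413e-02  9.99922673e-01 -1.00039303e-03] [ 2.15426023e-03  2.02483129e-01 -2.86665837e+00]
[0.7, 0.03, 0.06, 3.12, -0.02, 0.01, 0.0]
```

{"fn": "drive_tool", "kwargs": {
  "targets": [0.7, 0.03, 0.04, 0.4, 0, 0, 0, 0.7, 0.03, 0.04, 0.9, 0, 0, 0, 0.7, 0.03, 0.04, 1.4, 0, 0, 0, 0.7, 0.03, 0.04, 1.9, 0, 0, 0, 0.7, 0.03, 0.04, 2.3, 0, 0, 0]
}}

```text
t: 21.4
eef_pos: [0.451, -0.3358, 0.1185]
eef_rot: [-0.001, -0.012, 1.0, 0.001]
contact_force: [0.1, -0.1, -2.5]
gripper_width: 0.0411
grip_force: 63.0
```

{"fn": "drive_tool", "kwargs": {
  "targets": [0.7, 0, 0, 0.2, 0, 0, 0, 0.7, 0, 0, 0.4, 0, 0, 0, 0.7, 0, 0, 0.6, 0, 0, 0, 0.7, 0, 0, 0.7, 0, 0, 0, 0.7, 0, 0, 0.7, 0, 0, 0]
}}

```text
t: 21.9
eef_pos: [0.4514, -0.3362, 0.1025]
eef_rot: [-0.001, -0.012, 1.0, 0.0]
contact_force: [-0.8, 0.8, -2.7]
gripper_width: 0.0412
grip_force: 63.0
```

Run:
```python
from h import *
o=arm.get_obs();print(o["eef_pos"],o["eef_rot"],o["contact_force"])
r=down(np.radians(1.41)); S=np.array([.4525,-.3370,.101])
chain([(.7,S,r)])
```

```text
[ 0.45139    -0.3362143   0.10251116] [-7.21477357e-04 -1.23644278e-02  9.99923243e-01  3.30397525e-04] [-0.81427805  0.8118816  -2.701207  ]
[0.7, -0.04, -0.03, 0.06, 0.01, -0.02, 0.0]
```

{"fn": "drive_tool", "kwargs": {
  "targets": [0.7, -0.04, -0.03, 0.06, 0, 0, 0, 0.7, -0.04, -0.03, 0.1, 0, 0, 0, 0.7, -0.04, -0.03, 0.1, 0, 0, 0, 0.7, -0.04, -0.03, 0.1, 0, 0, 0]
}}

```text
t: 22.3
eef_pos: [0.4529, -0.3374, 0.1011]
eef_rot: [-0.0, -0.012, 1.0, -0.0]
contact_force: [-0.3, 0.3, 3.8]
gripper_width: 0.0412
grip_force: 63.6
```

{"fn": "drive_tool", "kwargs": {
  "targets": [0.4, 0, 0, 0, 0, 0, 0, 0.2, 0, 0, 0, 0, 0, 0, 0, 0, 0, 0, 0, 0, 0, 0, 0, 0, 0, 0, 0, 0, 0, 0, 0, 0, 0, 0, 0]
}}

```text
t: 22.8
eef_pos: [0.4525, -0.337, 0.1001]
eef_rot: [-0.001, -0.012, 1.0, 0.0]
contact_force: [0.3, 0.5, -0.6]
gripper_width: 0.0855
grip_force: 0.0
```

{"fn": "drive_tool", "kwargs": {
  "targets": [0, 0, 0, -1.5, 0, 0, 0, 0, 0, 0, -3, 0, 0, 0, 0, 0, 0, -4.5, 0, 0, 0, 0, 0, 0, -6, 0, 0, 0, 0, 0, 0, -6, 0, 0, 0]
}}

```text
t: 23.3
eef_pos: [0.4551, -0.3396, 0.2559]
eef_rot: [0.003, -0.012, 1.0, -0.004]
contact_force: [0.7, -0.2, -0.2]
gripper_width: 0.0857
grip_force: 0.0
```

Run:
```python
from h import *
f,P=cloud("wrist");cv2.imwrite("pics/w6.png",f["pixels"])
o=arm.get_obs();print(o["eef_pos"])
m=(P[...,2]>.126)&(P[...,2]<.138)&(abs(P[...,1]+.337)<.05)&(abs(P[...,0]-.44)<.1)
q=P[m];print(len(q),rect(q[:,:2]),q[:,2].mean())
s=q[(q[:,0]>.39)&(q[:,0]<.495)]
for e in (2,98):print([ (round(x,3),np.round(np.percentile(s[abs(s[:,0]-x)<.008][:,1],e),4)) for x in (.4,.42,.44,.46,.48)])
print([np.round(s[abs(s[:,0]-x)<.008][:,2].mean(),4) for x in (.4,.42,.44,.46,.48)])
for c in ["scene","side","wrist"]:
    if c!="wrist":arm.grab_frame(c)
    for n in ["thermometer","lens","holder_seat","holder"]: print(n,[(np.round(d["location"],4).tolist(),round(d["conf"],2)) for d in arm.place_of(c,n)][:1])
```

```text
[ 0.45391267 -0.33833203  0.25315753]
8715 (array([ 461.2, -336.7]), array([157.6,  41.7]), 0.57) 0.1309633715900035
[(0.4, np.float64(-0.3571)), (0.42, np.float64(-0.3569)), (0.44, np.float64(-0.3568)), (0.46, np.float64(-0.3566)), (0.48, np.float64(-0.3564))]
[(0.4, np.float64(-0.3176)), (0.42, np.float64(-0.3175)), (0.44, np.float64(-0.3173)), (0.46, np.float64(-0.3171)), (0.48, np.float64(-0.3169))]
[np.float64(0.1314), np.float64(0.1314), np.float64(0.1314), np.float64(0.1314), np.float64(0.1313)]
thermometer [([0.4508, -0.3343, 0.1137], 0.83)]
lens [([0.482, 0.3163, 0.0007], 0.35)]
holder_seat [([0.4529, -0.3332, 0.1113], 0.88)]
holder [([0.4503, -0.3346, 0.0021], 0.8)]
thermometer [([0.456, -0.3401, 0.1084], 0.66)]
lens [([0.5408, -0.3383, 0.1136], 0.61)]
holder_seat [([0.4499, -0.3365, 0.1126], 0.62)]
holder [([0.4467, -0.3356, 0.0032], 0.63)]
thermometer [([0.456, -0.3373, 0.1148], 0.82)]
lens [([0.5397, -0.3377, 0.1058], 0.81)]
holder_seat [([0.3798, -0.0451, 0.0007], 0.17)]
holder []
```

View pics/w6.png

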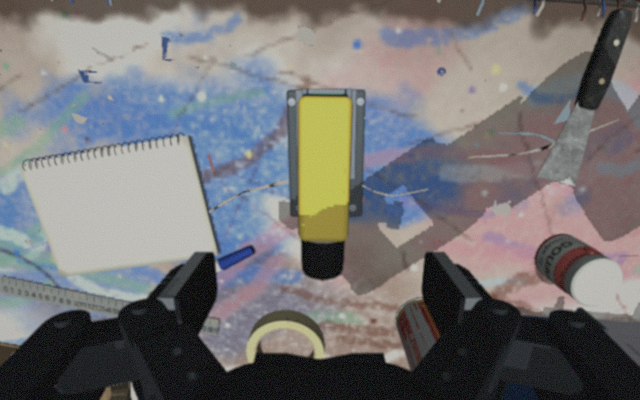

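The gun is back between the cheeks, level and facing the same way (barrel at (325,170), top at 0.131 m all along). Next is closing the cover.

Run:
```python
from h import *
o=arm.get_obs();p=np.array(o["eef_pos"]);print(p)
r=down(yk,np.radians(24)); z=r.apply([0,0,1]); B=np.array([.6257,.0915,.1487]); pre=B-.115*z; print(pre)
m=p+(pre-p)*.5;m[2]=.28
chain([(.55,m,down(yk)),(.55,pre+[0,0,.02],r),(.55,pre,r),(.55,B,r)])
A=KNOB+.014*z
print("closing from B")
for t in (1.2,1,.8,.6,.4,.2,0,-.08):
    print(t);plan(B,r,[(.55,A+V*(.048*np.sin(t)-.010)+[0,0,.048-.048*np.cos(t)],r)])
```

```text
[ 0.45266669 -0.33701277  0.25005967]
[0.57911411 0.09569866 0.25375773]
[0.55, -2.74, 8.59, -1.2, 0.01, -0.02, 1.31]
[0.55, -1.74, 8.85, 0.25, 0.0, -4.8, 0.0]
[0.55, 0.33, 0.0, 0.73, 0.0, 0.0, 0.0]
[0.55, -0.0, -0.0, 4.6, 0.0, 0.0, 0.0]
closing from B
1.2
[0.55, 0.17, -0.48, 0.18, 0.0, 0.0, 0.0]
1
[0.55, 0.31, -0.65, 0.49, 0.0, 0.0, 0.0]
0.8
[0.55, 0.43, -0.89, 0.77, 0.0, 0.0, 0.0]
0.6
[0.55, 0.53, -1.18, 0.99, 0.0, 0.0, 0.0]
0.4
[0.55, 0.61, -1.52, 1.16, 0.0, 0.0, 0.0]
0.2
[0.55, 0.65, -1.88, 1.27, 0.0, 0.0, 0.0]
0
[0.55, 0.67, -2.26, 1.3, 0.0, 0.0, 0.0]
-0.08
[0.55, 0.66, -2.42, 1.29, 0.0, 0.0, 0.0]
```

{"fn": "drive_tool", "kwargs": {
  "targets": [0.3, -2.74, 8.6, -1.2, 0, 0, 1.31, 0.55, -2.74, 8.6, -1.2, 0, 0, 1.31, 0.55, -2.74, 8.6, -1.2, 0, 0, 1.31, 0.55, -2.74, 8.6, -1.2, 0, 0, 1.31, 0.55, -2.74, 8.6, -1.2, 0, 0, 1.31]
}}

```text
t: 24.55
eef_pos: [0.5163, -0.117, 0.281]
eef_rot: [-0.0, 0.044, 0.999, 0.001]
contact_force: [0.2, -0.8, -0.1]
gripper_width: 0.0383
grip_force: 0.0
```

{"fn": "drive_tool", "kwargs": {
  "targets": [0.55, -1.74, 8.85, 0.25, 0, -4.8, 0, 0.55, -1.74, 8.85, 0.25, 0, -4.8, 0, 0.55, -1.74, 8.85, 0.25, 0, -4.8, 0, 0.55, -1.74, 8.85, 0.25, 0, -4.8, 0, 0.55, -1.74, 8.85, 0.25, 0, -4.8, 0]
}}

```text
t: 25.05
eef_pos: [0.578, 0.0995, 0.2739]
eef_rot: [0.207, 0.042, 0.977, -0.009]
contact_force: [0.7, -0.6, -0.4]
gripper_width: 0.0386
grip_force: 0.0
```

{"fn": "drive_tool", "kwargs": {
  "targets": [0.55, 0, 0, 0, 0, 0, 0, 0.55, 0, 0, 0, 0, 0, 0, 0.55, 0, 0, 0, 0, 0, 0]
}}

```text
t: 25.35
eef_pos: [0.5787, 0.0951, 0.2739]
eef_rot: [0.207, 0.044, 0.977, -0.009]
contact_force: [0.4, -0.8, 0.8]
gripper_width: 0.0387
grip_force: 0.0
```

Run:
```python
from h import *
f=arm.grab_frame("wrist");cv2.imwrite("pics/w7.png",f["pixels"])
print([(np.round(d["location"],4).tolist(),round(d["conf"],2)) for d in arm.place_of("wrist","cover_knob")][:2])
o=arm.get_obs();p=np.array(o["eef_pos"]);print(p,np.round(o["joint_pos"],2))
r=down(yk,np.radians(24)); z=r.apply([0,0,1]); B=np.array([.6257,.0915,.1487]); pre=B-.115*z
chain([(.55,pre,r),(.55,B,r)])
```

```text
[([0.6197, 0.0917, 0.1601], 0.75)]
[0.57881957 0.09462028 0.27396689] [-0.01  0.3   1.79 -0.05  0.64 -1.45]
[0.55, 0.32, 0.04, 0.74, -0.01, -0.02, -0.02]
[0.55, -0.0, -0.0, 4.6, 0.0, 0.0, 0.0]
```

View pics/w7.png

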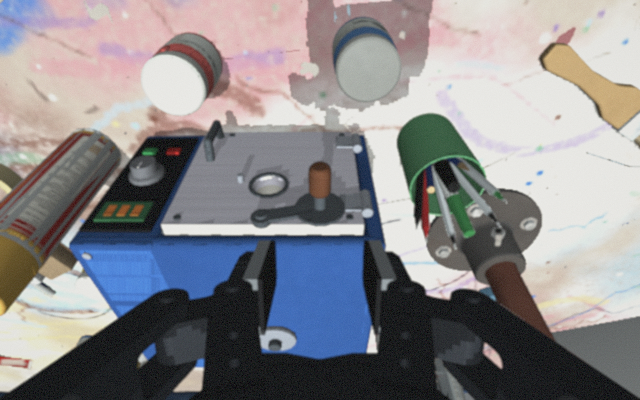

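The knob at (319,180) is centred between the fingers with the cover still open. I'll descend and swing it shut.

{"fn": "drive_tool", "kwargs": {
  "targets": [0.55, 0.32, 0, 1.5, 0, 0, 0, 0.55, 0.32, 0, 3, 0, 0, 0, 0.55, 0.32, 0, 4.3, 0, 0, 0, 0.55, 0.32, 0, 5.3, 0, 0, 0, 0.55, 0.32, 0, 5.3, 0, 0, 0]
}}

```text
t: 25.95
eef_pos: [0.6244, 0.0902, 0.1462]
eef_rot: [0.204, 0.045, 0.978, -0.01]
contact_force: [-0.1, -0.1, 0.4]
gripper_width: 0.0383
grip_force: 0.0
```

{"fn": "drive_tool", "kwargs": {
  "targets": [0.55, 0, 0, 0, 0, 0, 0, 0.55, 0.17, -0.44, 0.18, 0, 0, 0, 0.55, 0.31, -0.61, 0.49, 0, 0, 0, 0.55, 0.43, -0.85, 0.77, 0, 0, 0, 0.55, 0.53, -1.14, 0.99, 0, 0, 0]
}}

```text
t: 26.45
eef_pos: [0.6213, 0.069, 0.1218]
eef_rot: [0.208, 0.044, 0.977, -0.006]
contact_force: [17.4, 38.2, -25.9]
gripper_width: 0.0388
grip_force: 19.4
```

{"fn": "drive_tool", "kwargs": {
  "targets": [0.55, 0.08, -0.34, 0.17, 0, 0, 0, 0.55, 0.12, -0.7, 0.28, 0, 0, 0, 0.55, 0.13, -1.08, 0.31, 0, 0, 0, 0.55, 0.13, -1.25, 0.31, 0, 0, 0, 0.55, 0.13, -1.25, 0.31, 0, 0, 0]
}}

```text
t: 26.95
eef_pos: [0.6173, 0.0341, 0.114]
eef_rot: [0.207, 0.044, 0.977, -0.008]
contact_force: [1.6, 8.9, -4.5]
gripper_width: 0.0387
grip_force: 4.6
```

Run:
```python
from h import *
arm.grab_frame("wrist")
o=arm.get_obs();p=np.array(o["eef_pos"]);print(p,o["contact_force"],o["grip_force"],(p-KNOB)@V)
for c in ["wrist","side","scene"]:
  if c!="wrist":arm.grab_frame(c)
  for x in arm.place_of(c,"cover_knob")[:2]:
    q=x["location"]-(HOLE+[0,0,.048]);print(c,x["location"],x["conf"],np.arctan2(q@V,-q[2]))
```

```text
[0.61731984 0.03409085 0.11405777] [ 3.11501501  9.05241032 -2.99766888] 4.337037174263969 -0.01131125788587907
wrist [0.6135, 0.0457, 0.1262] 0.69 -0.00196269558667902
side [0.6146, 0.0444, 0.1239] 0.65 -0.026223447531569424
scene [0.6137, 0.0412, 0.1256] 0.49 -0.09581824389273136
```

At the stop: 9 N against the finger and the knob at the shut position. I'll let go and retract.

{"fn": "drive_tool", "kwargs": {
  "targets": [0.55, 0, 0.4, 0, 0, 0, 0, 0.55, 0, 0.45, 0, 0, 0, 0, 0.55, 0, 0.45, -1.5, 0, 0, 0, 0.55, 0, 0.45, -3, 0, 0, 0, 0.55, 0, 0.45, -5, 0, 0, 0]
}}

```text
t: 27.75
eef_pos: [0.5676, 0.0478, 0.2281]
eef_rot: [0.206, 0.044, 0.977, -0.009]
contact_force: [0.8, 1.0, 0.8]
gripper_width: 0.0385
grip_force: 0.0
```

{"fn": "drive_tool", "kwargs": {
  "targets": [0.4, 1, 0, -2, 0, 0, 0, 0.4, 1, 0, -2, 0, 0, 0, 0.4, 1, 0, -2, 0, 0, 0, 0.4, 1, 0, -2, 0, 0, 0]
}}

```text
t: 28.15
eef_pos: [0.5261, 0.0518, 0.2632]
eef_rot: [0.208, 0.044, 0.977, -0.009]
contact_force: [0.3, 0.1, -0.1]
gripper_width: 0.0515
grip_force: 0.0
```

Run:
```python
from h import *
ims=[]
for c in ["wrist","side","scene"]:
  f=arm.grab_frame(c)
  if c=="wrist":ims.append(f["pixels"])
  if c=="scene":ims.append(f["pixels"])
  for x in arm.place_of(c,"cover_knob")[:2]:
    q=x["location"]-(HOLE+[0,0,.048]);print(c,x["location"],x["conf"],np.arctan2(q@V,-q[2]))
  for n in ["red_jar","blue_jar","spray_can","pen_pot","paint_tin","scraper","thermometer"]:
    print(n,[(np.round(d["location"],3).tolist(),round(d["conf"],2)) for d in arm.place_of(c,n)][:1])
o=arm.get_obs();print(o["eef_pos"],o["contact_force"],o["t"])
cv2.imwrite("pics/fin.png",np.vstack([ims[0][50:340],ims[1][90:380]]))
```

```text
wrist [0.6139, 0.0435, 0.1247] 0.7 -0.04648961993134186
red_jar [([0.566, -0.04, -0.001], 0.76)]
blue_jar [([0.572, 0.135, -0.001], 0.66)]
spray_can [([0.663, -0.207, -0.0], 0.68)]
pen_pot [([0.689, 0.218, -0.004], 0.68)]
paint_tin [([0.665, -0.205, 0.002], 0.26)]
scraper []
thermometer []
side [0.6149, 0.0412, 0.1226] 0.42 -0.08802628551704973
red_jar [([0.573, -0.041, 0.002], 0.94)]
blue_jar [([0.573, 0.138, -0.0], 0.97)]
spray_can [([0.67, -0.202, 0.001], 0.86)]
pen_pot [([0.684, 0.212, -0.002], 0.63)]
paint_tin [([0.487, 0.316, 0.0], 0.77)]
scraper [([0.377, -0.05, -0.003], 0.81)]
thermometer [([0.453, -0.342, 0.111], 0.62)]
scene [0.6127, 0.0387, 0.1246] 0.62 -0.1463714085973253
red_jar [([0.565, -0.036, -0.001], 0.88)]
blue_jar [([0.573, 0.141, 0.003], 0.58)]
spray_can [([0.67, -0.202, -0.002], 0.65)]
pen_pot [([0.684, 0.215, -0.0], 0.94)]
paint_tin [([0.486, 0.318, -0.001], 0.61)]
scraper [([0.383, -0.048, -0.002], 0.83)]
thermometer [([0.454, -0.337, 0.114], 0.66)]
[0.52550233 0.0521478  0.26302903] [ 0.15692304  0.76085976 -0.96230374] 29.5
```

View pics/fin.png

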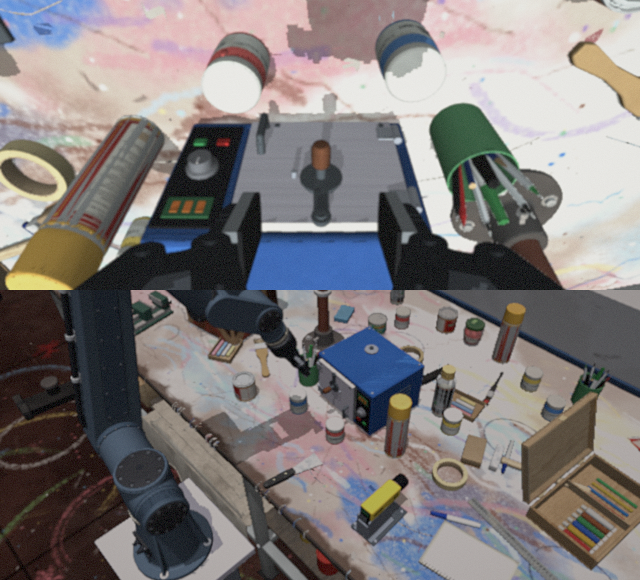

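The cover hangs straight down over the hole (knob at (320,155)), the gun is seated in its holder at (380,500), nothing else has moved and the arm touches nothing. I'll hand the job in.

```bash
python3 -c "
from bench import arm
print(arm.job_done())"
```

```text
the job is handed in; nothing more can be done
None
```

The job is handed in at about 30 s: reading held for over 2 s with the lens about 53 mm from the hole and the beam within a millimetre of centre by my calculation, the gun back in its holder, the cover shut against its stop, and nothing else seen to have moved; no verdict came back.

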